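# Dock the vial rack in its locating corner

### The arm

A 6-joint arm with a two-finger parallel gripper is mounted at the origin on a cart in front of the work surface, level with it; the furniture and walls round the work are solid. World frame = base frame: x ahead of the robot, y to its left, z up, the work surface at z = 0. Lengths are in m, angles in degrees, forces in N, time in s.
With the tool pointing down it reaches from about 0.375 to 0.825 m from the base axis. Payload 5.5 kg.
Tool frame: the origin (TCP) lies at the very end of the fingers, on their centre line; the grasp point (between the pads) lies 19 mm behind it (env.grip_point_offset is the distance from the TCP to the grasp point, in m); x points along the fingers, y is the direction in which the jaws open and shut, and the axes are right-handed (so a half turn about x gives the same grasp; the last joint's range is limited). The gripper opens to 85 mm and grips with 20 to 120 N. Pads are 22 mm wide; open, the fingers measure 114 mm over their backs; the gripper's body (76 mm by 85 mm) begins 54 mm behind the grasp point. The pads swing forward as they close: fully open they stand 13 mm farther back than shut.
Start: joints at [-66.979, 17.962, -2.699, 69.339, 0, 90], TCP at [0.235, -0.552, 0.231] pointing down, gripper open.
Joint ranges: [-152.73, 152.73], [-39.44, 99.34], [-58.76, 71.6], [-118.89, 123.64], [-81.53, 83.1], [-180, 180]. Speed limits (degrees/s): [136.94, 136.94, 172.46, 180, 180, 180].

### API

Orientations are given as [roll, pitch, yaw] about the fixed x, y, z axes, in that order (R = Rz(yaw) Ry(pitch) Rx(roll)).
In Python, from workcell import env gives the robot as it stands.
- The arm moves only by the tool drive_tool, never from a script. Its argument "commands" is text: rows parted by semicolons, each of 5 numbers parted by spaces: the opening, from -1 (shut) to 1 (fully open), then the shift along the tool's x, y, z each as a share of 0.3 m, from -1 to 1, then the turn about the tool's x as a share of pi/2 rad, from -1 to 1. In form: fingers tx ty tz twist; .... A call has 1 to 8 rows; each row is the pose to reach, as a shift and turn from the pose commanded when the call began, along the tool's axes at that moment; what a row does not reach only later rows make up. A row lasts 1/10 s, in which the tool goes at most 50 mm and 8.59 degrees, less where a joint would pass 70% of its speed; a pose out of reach is approached as far as the arm can. A call with a number of a shift or a turn outside -1 to 1 is refused whole. A call with a gripper value outside its range is refused whole. The fingers move at their own pace and stop on an object; the grip force is fixed at half the most. Time passes only in rows, so rows that repeat a pose let the fingers close. It gives the time, the measured TCP pose, the force and the opening at its end, in the units of the state.
- env.get_state(): the state, without advancing time (a new reading comes with each control period).
- env.snapshot(name): name is "side" or "top"; returns the picture (420x560x3 uint8, red, green, blue); there is no depth.
- env.camera_params(name): a dict with "K" (3x3 intrinsics, pixels), "dist_coeffs" ([k1, k2, p1, p2, k3] as OpenCV has them; the pictures are not rectified), "camera_from_world" (4x4, takes a point from world to camera coordinates). Camera axes: x right, y up, looking along -z (the intrinsics and any distortion apply to the point x, -y, -z); pixel columns grow to the right and rows downward; lengths in m; the calibration is good to about 2 mm. A picture is of the moment at which its call begins. camera_params takes no time and is no camera call.
- env.close_job(): hands the job in, once; it reports no verdict.
The state is a dict: "time_s": time; "qpos": joint angles; "dq": joint speeds; "joint_efforts": joint torques, N m; "position": TCP position; "tool_rot": TCP orientation; "force": force on the tool from outside, world axes, zero at the start; "moment": the same for the moment, N m; "width": opening from 0.0 (shut) to 1.0 (fully open).
Only numpy, scipy, OpenCV 4.12 (cv2) and the standard library are available. Lean on these libraries where they do the work, as an engineer would, in place of code of your own. Each camera call takes 0.05 s, during which the arm holds its last target. There are 200 camera calls.

### The job

Push the loaded white vial rack along the bench into the blue L-shaped locating corner, until one long side is flush against the long back rail and one end is flush against the short end stop. Only push it with the outside of the fingers: do not take it between the fingers or lift it; the three vials stay standing in it, and the bottle, amber vial and battery nearby stay where they are.

Things in the scene. Friction and masses are not known exactly. Their poses are not given: they have to be found in the camera images.
- rack: white plastic vial rack, loose, 60 mm (x) by 160 mm (y) by 33 mm high, 0.15 to 0.31 kg plus vials; long sides are open frames: floor plate to 5 mm height and top plate from 28 to 33 mm, both the full 60 mm wide; ends are closed walls. Origin: centre of its underside, x across, y along, z up. Starts with its x within 0.45 rad of the dock's x; either end may go to the end stop
- dock: blue L-shaped locating corner, fixed, rails 14 mm thick, 30 mm high, no base plate. Origin: inner corner at bench level. Back rail's inner face is the plane x = 0, 280 mm long towards -y; end stop's inner face is the plane y = 0, 80 mm long towards -x. x points away from the robot, y to its left. Seated rack: origin at (-0.030, -0.080), y parallel to the dock's y. Low screwed feet behind the back rail
- vial_a: loose glass sample vial, 27 mm wide, 58 mm tall, about 30 to 40 g, with a black screw cap, standing in a slot of the rack (top 63 mm above the bench); origin at the centre of its underside, z up
- vial_b: loose glass sample vial, 27 mm wide, 58 mm tall, about 30 to 40 g, with a black screw cap, standing in a slot of the rack (top 63 mm above the bench); origin at the centre of its underside, z up
- vial_c: loose glass sample vial, 27 mm wide, 58 mm tall, about 30 to 40 g, with a white screw cap, standing in a slot of the rack (top 63 mm above the bench); origin at the centre of its underside, z up
- oil_bottle: small bottle with pale oil and a black cap, 60 mm wide, 110 mm tall, loose bystander, in front of the dock to the left; origin at the centre of its underside
- amber_vial: amber glass vial with a black cap, 34 mm wide, 72 mm tall, loose bystander, behind the dock; origin at the centre of its underside
- battery_block: black block battery with an orange band, 26 x 49 x 17 mm high, loose bystander, lying to the right of the rack near the bench's front; origin at the centre of its underside

How it is judged (in metres and radians):
At the end, for the whole second after the job is handed in: The rack rests flat on the bench, still, within 4 mm of touching both the back rail and the end stop, its long side parallel to the back rail within 2 degrees, all three vials standing in it (x of rack in the frame of dock between -0.034 and -0.027 m and y of rack in the frame of dock between -0.084 and -0.077 m and angle between the y axis of rack and the y axis of dock, either way round below 0.035 rad and height (world z) of rack below 0.004 m and angle between rack's own z axis and vertical below 0.05 rad and linear speed of rack below 0.01 m/s and z of each of vial_a, vial_b, vial_c in the frame of rack below 0.015 m and angle between each of vial_a, vial_b, vial_c's own z axis and vertical below 0.25 rad).
It fails at once if the rack is lifted (over 8 mm) or tipped (over 7 degrees) (height (world z) of rack above 0.008 m or angle between rack's own z axis and vertical above 0.12 rad).
It fails at once if the rack is taken between the fingers: the middle of the grip comes down over the rack, less than 45 mm above the bench (x of the grasp point in the frame of rack between -0.025 and 0.025 m and y of the grasp point in the frame of rack between -0.078 and 0.078 m and z of the grasp point in the frame of rack below 0.045 m).
It fails at once if a vial leaves the rack or topples (z of any of vial_a, vial_b, vial_c in the frame of rack above 0.02 m or angle between any of vial_a, vial_b, vial_c's own z axis and vertical above 0.35 rad).
It fails at once if the bottle, the amber vial or the battery is moved by more than 20 mm or toppled (distance of any of oil_bottle, amber_vial, battery_block from where it was at the start of the episode above 0.02 m or angle between any of oil_bottle, amber_vial, battery_block's own z axis and vertical above 0.3 rad).
It also fails if it takes over 58 s, if anything falls off the work surface, if the arm or the gripper's body presses on something with over 40 N, if the wrist force passes 120 N, or if a joint passes its speed limit or range.

## Working session

There is one attempt and no reset: what is moved stays moved. The work goes in short steps, Python scripts to look and compute and a tool call to move; the robot and the scene stay as the last step left them, time stands still between calls to the robot, and variables do not carry over. Pictures are saved under pics/ and viewed, about 8 in all and at most 12, crops included, and the job is handed in when it is done.

Besides the shell and the picture viewer there is one more tool, called after ">>>" as name(argument=value, ...), one argument or row to a line, values as JSON. drive_tool: Moves the arm, as the interface text tells. Its arguments: {"type":"object","properties":{"commands":{"type":"string"}},"required":["commands"]}

```bash
mkdir -p pics; ls; cat > h.py <<'E'
import numpy as np, cv2
from workcell import env
def snap(n,f):
    im=env.snapshot(n); cv2.imwrite('pics/'+f,im[:,:,::-1]); return im
def ray(n,uv):
    p=env.camera_params(n); K=np.array(p["K"]); d=np.array(p["dist_coeffs"]); T=np.array(p["camera_from_world"])
    q=cv2.undistortPoints(np.array(uv,float).reshape(-1,1,2),K,d).reshape(-1,2)
    R=T[:3,:3]; c=-R.T@T[:3,3]
    return c,(np.c_[q[:,0],-q[:,1],-np.ones(len(q))])@R
def onz(n,uv,z):
    c,d=ray(n,uv); return c+d*((z-c[2])/d[:,2])[:,None]
def proj(n,P):
    p=env.camera_params(n); T=np.array(p["camera_from_world"])
    q=np.atleast_2d(P)@T[:3,:3].T+T[:3,3]; q=q*[1,-1,-1]
    return cv2.projectPoints(q,np.zeros(3),np.zeros(3),np.array(p["K"]),np.array(p["dist_coeffs"]))[0].reshape(-1,2)
E
python3 - <<'E'
from h import *
a=snap('top','top0.png');b=snap('side','side0.png')
s=env.get_state();print(s)
for n in('top','side'):
    print(n,ray(n,[[280,210]]))
E
```

```text
pics
{'time_s': 0.1, 'qpos': array([-6.69799520e+01,  1.80001599e+01, -2.74701659e+00,  6.93380773e+01,
       -4.40312862e-04,  8.99991278e+01]), 'dq': array([-0.07872981, -0.07858793,  0.11162644, -0.02303299,  0.04058197,
       -0.01392912]), 'joint_efforts': array([ 1.74262018e-04, -5.40766740e+01,  3.40541267e+01,  1.12342893e-02,
       -3.80073573e-05, -1.21672409e-05]), 'position': array([ 0.23443719, -0.55176905,  0.23053189]), 'tool_rot': array([-89.70495781,  89.91474505, 113.31596266]), 'force': array([-1.04178199,  0.08558083,  0.03318828]), 'moment': array([0.04441729, 0.08465311, 0.00350307]), 'width': 0.9999554952885011}
top (array([0.39236386, 0.15483158, 0.85845089]), array([[ 0.17946774,  0.02464066, -0.98366105]]))
side (array([0.58932002, 0.9015188 , 0.58200542]), array([[-0.05732134, -0.79921894, -0.59849213]]))
```

View pics/top0.png

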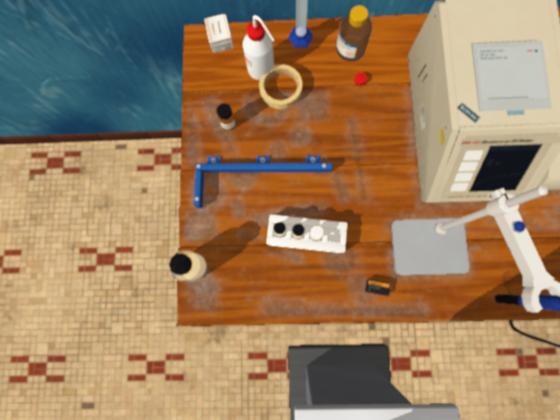

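View pics/side0.png

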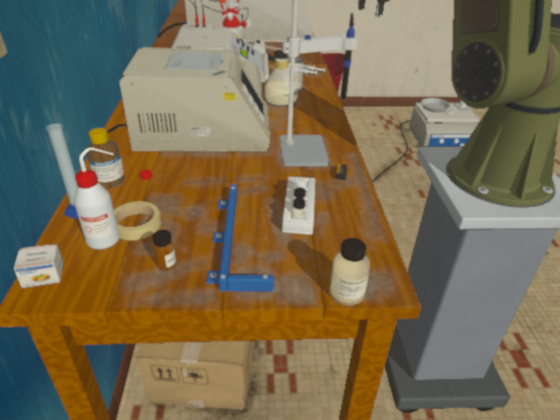

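The top view shows the rack at about (307,234), the dock corner at about (205,170), the bottle at (188,266) and the battery at (378,288). In the side view the rack is at (299,205), with the dock to its left. Next I'll measure them.

```bash
python3 - <<'E'
from h import *
im=cv2.imread('pics/top0.png'); hsv=cv2.cvtColor(im,cv2.COLOR_BGR2HSV)
roi=np.zeros(im.shape[:2],np.uint8); roi[195:270,250:365]=255
m=cv2.inRange(hsv,(0,0,150),(180,70,255))&roi
m=cv2.morphologyEx(m,cv2.MORPH_CLOSE,np.ones((7,7)))
c=max(cv2.findContours(m,0,1)[0],key=cv2.contourArea)
hull=cv2.convexHull(c)[:,0]
P=onz('top',hull,0.033)[:,:2].astype(np.float32)
r=cv2.minAreaRect(P); print('rack',r,cv2.boxPoints(r).round(4).tolist()); print(cv2.boxPoints(cv2.minAreaRect(c)).tolist())
# dock
b=cv2.inRange(hsv,(100,120,60),(125,255,255)); q=np.zeros_like(b); q[150:215,190:340]=255; b&=q
ys,xs=np.nonzero(b); 
# long rail: inner (lower) edge cols 215..325
low=[(x,max(ys[xs==x])+.5) for x in range(212,328)]
L=onz('top',low,0.03)[:,:2]
k=[(max(xs[ys==y])+.5,y) for y in range(180,203)]
S=onz('top',k,0.03)[:,:2]
def fit(A): return cv2.fitLine(A.astype(np.float32),cv2.DIST_HUBER,0,.01,.01).ravel()
l=fit(L);s=fit(S);print('long',l,'short',s)
A=np.c_[l[:2],-s[:2]];t=np.linalg.solve(A,s[2:]-l[2:]);print('corner',l[2:]+t[0]*l[:2])
print('ang long',np.degrees(np.arctan2(-l[0]*np.sign(l[1]),abs(l[1]))),'short',np.degrees(np.arctan2(s[1],s[0])))
print('rail right end',onz('top',[[332,168]],.03),'short end',onz('top',[[198,206]],.03))
print('bottle',onz('top',[[181,264]],.11),'batt',onz('top',[[378,287]],.017),'amber',onz('top',[[224,111]],.072))
print('vials',onz('top',[[280,229],[298,231],[317,233]],.063))
big=cv2.resize(im[140:310,170:410],None,fx=3.3,fy=3.3,interpolation=cv2.INTER_CUBIC);cv2.imwrite('pics/c0.png',big)
E
```

```text
rack ((0.49290257692337036, 0.12251998484134674), (0.16198766231536865, 0.06548869609832764), 81.86103820800781) [[0.4490000009536743, 0.04699999839067459], [0.5138999819755554, 0.037700001150369644], [0.5368000268936157, 0.1981000006198883], [0.47200000286102295, 0.20730000734329224]]
[[265.5052185058594, 244.82916259765625], [269.1184387207031, 213.21353149414062], [348.1716003417969, 222.2481689453125], [344.5583801269531, 253.86380004882812]]
long [0.02118889 0.99977547 0.62805176 0.16911496] short [ 0.9988671  -0.04758653  0.58805716  0.3404138 ]
corner [0.6316382 0.3383376]
ang long -1.2141249 short -2.7275374
rail right end [[0.63067474 0.063325   0.03      ]] short end [[0.5570959 0.348278  0.03     ]]
bottle [[0.43243423 0.35970943 0.11      ]] batt [[ 0.38194371 -0.01847425  0.017     ]] amber [[0.74986692 0.28676073 0.072     ]]
vials [[0.4991872  0.17567152 0.063     ]
 [0.494243   0.14015023 0.063     ]
 [0.48927403 0.10286485 0.063     ]]
```

View pics/c0.png

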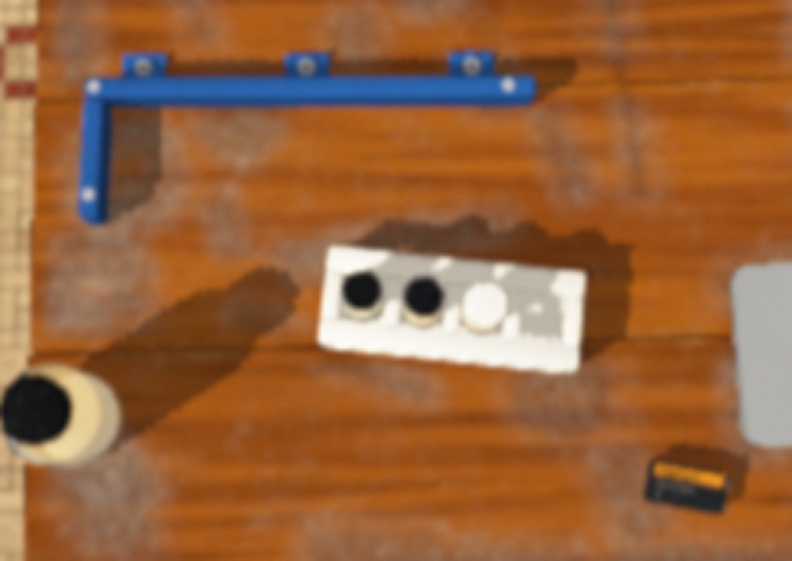

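```bash
cat >> h.py <<'E'
from scipy.spatial.transform import Rotation as Ro
def cmd(x,y,z,yaw=None):
    "yaw: world heading (deg) wanted for tool y, mod 180"
    s=env.get_state(); R=Ro.from_euler('xyz',s['tool_rot'],degrees=True).as_matrix()
    d=R.T@(np.array([x,y,z])-s['position'])
    print('pos',s['position'].round(4),'F',s['force'].round(1),'t',s['time_s'],'w',s['width'])
    h=np.degrees(np.arctan2(R[1,1],R[0,1])); print('tool x,y,z axes\n',R.T.round(3),'\ny heading',h)
    tw=0
    if yaw is not None:
        tw=-((yaw-h+90)%180-90)   # tool x is down: + twist lowers heading
    print('cmd shares',(d/.3).round(3),'twist deg',tw,'share',round(tw/90,3))
E
python3 - <<'E'
from h import *
im=cv2.imread('pics/top0.png'); hsv=cv2.cvtColor(im,cv2.COLOR_BGR2HSV)
b=cv2.inRange(hsv,(100,120,60),(125,255,255)); q=np.zeros_like(b); q[150:215,190:340]=255; b&=q
ys,xs=np.nonzero(b)
up=[(x,min(ys[xs==x])-.5) for x in list(range(224,252))+list(range(273,302))]
lf=[(min(xs[ys==y])-.5,y) for y in range(175,200)]
lo=[(x,max(ys[xs==x])+.5) for x in range(215,325)]
ri=[(max(xs[ys==y])+.5,y) for y in range(180,200)]
for n,p,z in(('up',up,.03),('lo0',lo,0),('left',lf,.03),('ri0',ri,0)):
    A=onz('top',p,z)[:,:2]; print(n,cv2.fitLine(A.astype(np.float32),cv2.DIST_HUBER,0,.01,.01).ravel(),p[0],p[-1])
cmd(.43,.115,.1,88.8)
E
```

```text
up [0.03418991 0.99941534 0.64574003 0.21414012] (224, np.float64(163.5)) (301, np.float64(162.5))
lo0 [0.01882283 0.99982285 0.63735074 0.2062813 ] (215, np.float64(171.5)) (324, np.float64(170.5))
left [ 0.99980515 -0.01974112  0.59837615  0.35601485] (np.float64(195.5), 175) (np.float64(198.5), 199)
ri0 [ 0.9984862  -0.05500216  0.59941816  0.34697202] (np.float64(202.5), 180) (np.float64(201.5), 199)
pos [ 0.2344 -0.5518  0.2305] F [-1.   0.1  0. ] t 0.1 w 0.9999554952885011
tool x,y,z axes
 [[-0.001  0.001 -1.   ]
 [ 0.391 -0.92  -0.001]
 [-0.92  -0.391  0.   ]] 
y heading -66.97907985542854
cmd shares [ 0.438 -1.79  -1.469] twist deg 24.220920144571465 share 0.269
```

```bash
python3 - <<'E'
from h import *
a=cv2.imread('pics/top0.png')[160:345,380:560];b=cv2.imread('pics/side0.png')[0:185,240:420]
cv2.imwrite('pics/c1.png',np.hstack([cv2.resize(i,(396,407),interpolation=cv2.INTER_CUBIC) for i in(a,b)]))
E
```

```text
(no output)
```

View pics/c1.png

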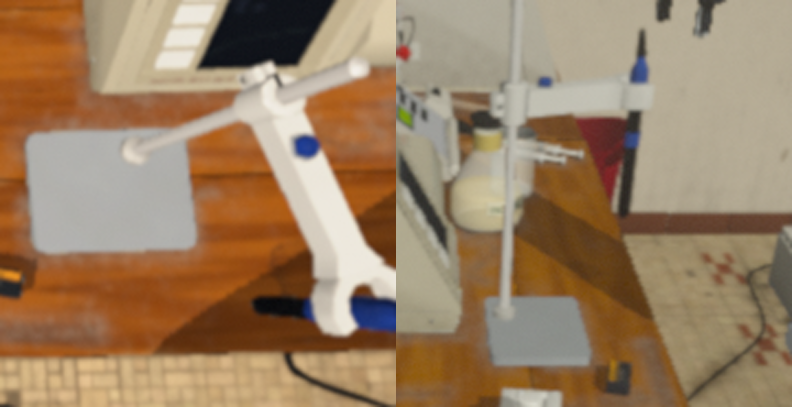

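```bash
python3 - <<'E'
from h import *
def tri(t,s):
    c1,d1=ray('top',[t]);c2,d2=ray('side',[s]);d1=d1[0]/np.linalg.norm(d1[0]);d2=d2[0]/np.linalg.norm(d2[0])
    k=np.linalg.lstsq(np.c_[d1,-d2],c2-c1,rcond=None)[0];a=c1+k[0]*d1;b=c2+k[1]*d2;print((a+b)/2,np.linalg.norm(a-b))
tri((499,298),(344.5,97));tri((537,296),(350,43));tri((500,203),(293,45));tri((440,228),(290,142))
E
```

```text
[ 0.35602503 -0.20442032  0.11924952] 0.008071647427254159
[ 0.36289291 -0.1874793   0.26146625] 0.01021908019485959
[ 0.49891686 -0.15136178  0.26684797] 0.00489117608548231
[ 0.49593472 -0.15337636  0.01605636] 0.005458782915644025
```

```bash
python3 - <<'E'
from h import *
def tri(n,uv,xy):
    c,d=ray(n,[uv]);d=d[0];k=((np.array(xy)-c[:2])@d[:2])/(d[:2]@d[:2]);print(c+k*d)
tri('top',(541,192),(.496,-.152)); tri('side',(351,14),(.36,-.19)); tri('side',(297,0),(.496,-.152))
E
```

```text
[ 0.49555499 -0.15214959  0.36457345]
[ 0.36262246 -0.19054439  0.32472939]
[ 0.49206592 -0.15163671  0.36149215]
```

>>> drive_tool(
  commands="1 -0.8 0 0 0; 1 -0.8 0 0 0; 1 -0.8 0 0 0; 1 -0.8 0 0 0; 1 -0.8 0 0 0; 1 -0.8 0 0 0; 1 -0.8 0 0 0.27; 1 -0.8 0 0 0.27",
)

```text
time_s: 0.9
position: [0.2347, -0.5523, 0.4707]
tool_rot: [-70.2, 90.0, 115.3]
force: [0.4, -0.5, -1.6]
width: 0.997
```

```bash
python3 - <<'E'
from h import *
cmd(.43,.0,.47,88.8)
E
```

```text
pos [ 0.2347 -0.5523  0.4707] F [ 0.4 -0.5 -1.6] t 0.9 w 0.9969885169887577
tool x,y,z axes
 [[-0.     0.001 -1.   ]
 [ 0.096 -0.995 -0.001]
 [-0.995 -0.096  0.   ]] 
y heading -84.51017195655098
cmd shares [ 0.003 -1.77  -0.824] twist deg 6.68982804344904 share 0.074
```

>>> drive_tool(
  commands="1 0 -1 -0.4 0.075; 1 0 -1 -0.4 0.075; 1 0 -1 -0.4 0.075; 1 0 -1 -0.4 0.075; 1 0 -1 -0.4 0.075; 1 0 -1 -0.4 0.075; 1 0 -1 -0.4 0.075; 1 0 -1 -0.4 0.075",
)

```text
time_s: 1.7
position: [0.3237, -0.2389, 0.4712]
tool_rot: [-117.5, 90.0, 61.9]
force: [0.3, -0.1, -0.6]
width: 1.002
```

>>> drive_tool(
  commands="1 0 -1 -0.2 0; 1 0 -1 -0.2 0; 1 0 -1 -0.2 0; 1 0 -1 -0.2 0; 1 0 -1 -0.2 0; 1 0 -1 -0.2 0; 1 0 -1 -0.2 0; 1 0 -1 -0.2 0",
)

```text
time_s: 2.5
position: [0.3897, 0.0194, 0.4706]
tool_rot: [-86.2, 88.2, 95.1]
force: [-0.2, 0.3, 0.0]
width: 1.001
```

```bash
python3 - <<'E'
from h import *
cmd(.445,.125,.2,88.8)
E
```

```text
pos [0.3897 0.0194 0.4706] F [-0.2  0.3  0. ] t 2.5 w 1.00067783597991
tool x,y,z axes
 [[-0.003  0.032 -0.999]
 [ 0.023 -0.999 -0.032]
 [-1.    -0.023  0.002]] 
y heading -88.65737440525663
cmd shares [ 0.912 -0.318 -0.195] twist deg 2.542625594743356 share 0.028
```

>>> drive_tool(
  commands="1 0.2 -0.37 -0.11 0.028; 1 0.5 -0.37 -0.11 0.028; 1 0.8 -0.37 -0.11 0.028; 1 0.9 -0.37 -0.11 0.028; 1 0.9 -0.37 -0.11 0.028; 1 0.9 -0.37 -0.11 0.028; 1 0.9 -0.37 -0.11 0.028; 1 0.9 -0.37 -0.11 0.028",
)

```text
time_s: 3.3
position: [0.4194, 0.0355, 0.2219]
tool_rot: [-85.5, 85.9, 96.2]
force: [0.6, -0.8, 0.4]
width: 1.001
```

```bash
python3 - <<'E'
from h import *
cmd(.42,.13,.03,88.7)
E
```

```text
pos [0.4194 0.0355 0.2219] F [ 0.6 -0.8  0.4] t 3.3 w 1.0008733535001082
tool x,y,z axes
 [[-0.008  0.071 -0.997]
 [ 0.029 -0.997 -0.071]
 [-1.    -0.03   0.006]] 
y heading -88.32664252997324
cmd shares [ 0.66  -0.268 -0.015] twist deg 2.9733574700267695 share 0.033
```

```bash
python3 - <<'E'
from h import *
s=env.get_state();print({k:np.round(v,2) for k,v in s.items()})
a=snap('top','top1.png');b=snap('side','side1.png')
cv2.imwrite('pics/c2.png',np.hstack([cv2.resize(i[:,:,::-1],(400,300)) for i in (a,b)]))
s=env.get_state();print(s['position'],s['dq'].round(2))
E
```

```text
{'time_s': np.float64(3.3), 'qpos': array([  1.64,  -0.87, -26.22,  64.98,   4.08, 179.94]), 'dq': array([  2.7 ,   5.68, -12.7 , -19.28,   1.84,  -0.05]), 'joint_efforts': array([ -0.29, -32.76,  33.45,   0.54,   0.26,  -0.  ]), 'position': array([0.42, 0.04, 0.22]), 'tool_rot': array([-85.48,  85.91,  96.2 ]), 'force': array([ 0.57, -0.77,  0.37]), 'moment': array([-0.09, -0.08,  0.04]), 'width': np.float64(1.0)}
[0.41886465 0.03581831 0.22180404] [ 0.36 -1.14  3.19  2.5  -0.11  0.1 ]
```

View pics/c2.png

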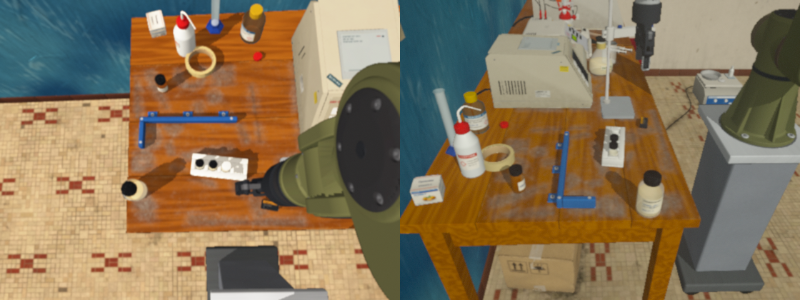

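The side view shows the arm clear of everything, but joint 6 is at its 180° limit. I'll turn the tool half a turn back.

>>> drive_tool(
  commands="1 0 0 0 -1; 1 0 0 0 -1; 1 0 0 0 -1; 1 0 0 0 -1; 1 0 0 0 -1; 1 0 0 0 -1; 1 0 0 0 -1; 1 0 0 0 -1",
)

```text
time_s: 4.2
position: [0.421, 0.0362, 0.2251]
tool_rot: [-157.7, 85.9, 93.2]
force: [1.3, 0.5, 0.3]
width: 0.999
```

>>> drive_tool(
  commands="1 0 0 0 -1; 1 0 0 0 -1; 1 0 0 0 -1; 1 0 0 0 -1; 1 0 0 0 -1; 1 0 0 0 -1; 1 0 0 0 -1; 1 0 0 0 -1",
)

```text
time_s: 5.0
position: [0.421, 0.0362, 0.2251]
tool_rot: [133.5, 85.9, 93.2]
force: [0.1, 0.7, -0.3]
width: 1.002
```

```bash
python3 - <<'E'
from h import *
print(env.get_state()['qpos'].round(1));cmd(.42,.13,.1,88.7)
E
```

```text
[  1.7  -1.  -25.9  65.2   4.1  42.1]
pos [0.421  0.0362 0.2251] F [ 0.1  0.7 -0.3] t 5.0 w 1.0015892698685864
tool x,y,z axes
 [[-0.004  0.071 -0.997]
 [ 0.648  0.76   0.052]
 [ 0.762 -0.646 -0.049]] 
y heading 49.56456125867255
cmd shares [ 0.438  0.214 -0.184] twist deg -39.13543874132745 share -0.435
```

>>> drive_tool(
  commands="1 0 0.1 -0.1 -0.2; 1 0.2 0.2 -0.18 -0.435; 1 0.44 0.214 -0.184 -0.435; 1 0.44 0.214 -0.184 -0.435; 1 0.44 0.214 -0.184 -0.435; 1 0.44 0.214 -0.184 -0.435; 1 0.44 0.214 -0.184 -0.435; 1 0.44 0.214 -0.184 -0.435",
)

```text
time_s: 5.8
position: [0.4211, 0.1313, 0.0997]
tool_rot: [93.8, 85.8, 92.2]
force: [-0.1, 0.8, -0.5]
width: 0.997
```

```bash
python3 - <<'E'
from h import *
print(env.get_state()['qpos'].round(1));cmd(.42,.13,.006,88.7)
E
```

```text
[ 14.3   6.1 -36.   47.    4.1  15.9]
pos [0.4211 0.1313 0.0997] F [-0.1  0.8 -0.5] t 5.8 w 0.9965744974576415
tool x,y,z axes
 [[-0.003  0.072 -0.997]
 [ 0.027  0.997  0.072]
 [ 1.    -0.027 -0.005]] 
y heading 88.4291395879733
cmd shares [ 0.311 -0.027 -0.002] twist deg -0.27086041202670685 share -0.003
```

>>> drive_tool(
  commands="1 0.1 -0.02 0 0; 1 0.2 -0.02 0 0; 1 0.28 -0.02 0 0; 1 0.305 -0.02 0 0; 1 0.305 -0.02 0 0; 1 0.305 -0.02 0 0",
)

```text
time_s: 6.4
position: [0.4201, 0.1324, 0.0078]
tool_rot: [94.5, 85.9, 93.1]
force: [-0.1, -0.4, -0.2]
width: 1.0
```

>>> drive_tool(
  commands="1 0 0 0.03 0; 1 0 0 0.06 0; 1 0 0 0.085 0; 1 0 0 0.11 0; 1 0 0 0.135 0; 1 0 0 0.16 0; 1 0 0 0.185 0; 1 0 0 0.21 0",
)

```text
time_s: 7.2
position: [0.4822, 0.1308, 0.006]
tool_rot: [96.3, 85.9, 94.9]
force: [-2.2, 1.1, 1.0]
width: 1.001
```

```bash
python3 - <<'E'
from h import *
cmd(.56,.13,.008,88.7)
a=snap('top','top2.png');b=snap('side','side2.png')
cv2.imwrite('pics/c3.png',np.hstack([cv2.resize(a[130:330,170:370,::-1],(400,400)),cv2.resize(b[100:300,190:390,::-1],(400,400))]))
E
```

```text
pos [0.4822 0.1308 0.006 ] F [-2.2  1.1  1. ] t 7.2 w 1.001248459708918
tool x,y,z axes
 [[-0.006  0.072 -0.997]
 [ 0.024  0.997  0.072]
 [ 1.    -0.024 -0.008]] 
y heading 88.59481220294586
cmd shares [-0.008  0.004  0.259] twist deg -0.1051877970541426 share -0.001
```

View pics/c3.png

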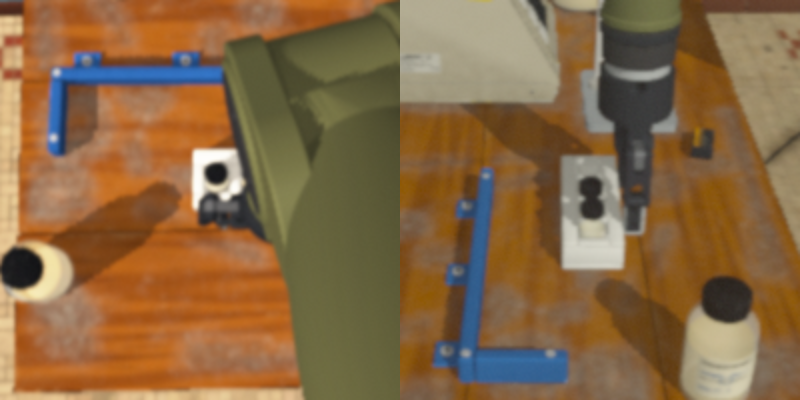

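Both fingers are against the rack's long side, which is now roughly parallel to the rail, and the vials are standing. I'll keep pushing toward the back rail.

>>> drive_tool(
  commands="1 -0.002 0 0.03 0; 1 -0.002 0 0.06 0; 1 -0.002 0 0.09 0; 1 -0.002 0 0.12 0; 1 -0.002 0 0.15 0; 1 -0.002 0 0.18 0; 1 -0.002 0 0.21 0; 1 -0.002 0 0.23 0",
)

```text
time_s: 8.1
position: [0.5521, 0.129, 0.0063]
tool_rot: [95.2, 85.9, 93.8]
force: [-3.2, -0.4, 2.3]
width: 1.001
```

>>> drive_tool(
  commands="1 0 0 0.006 0; 1 0 0 0.012 0; 1 0 0 0.018 0; 1 0 0 0.018 0",
)

```text
time_s: 8.5
position: [0.5565, 0.1289, 0.0062]
tool_rot: [95.6, 85.9, 94.2]
force: [-1.4, 0.2, -0.5]
width: 0.997
```

>>> drive_tool(
  commands="1 0 0 0.006 0; 1 0 0 0.012 0; 1 0 0 0.012 0",
)

```text
time_s: 8.8
position: [0.5598, 0.1289, 0.0062]
tool_rot: [96.1, 85.9, 94.7]
force: [-3.4, 1.0, 1.0]
width: 0.999
```

>>> drive_tool(
  commands="1 0 0 0.006 0; 1 0 0 0.01 0; 1 0 0 0.01 0",
)

```text
time_s: 9.1
position: [0.5598, 0.1288, 0.0057]
tool_rot: [100.0, 85.8, 98.6]
force: [-10.5, 0.9, 6.8]
width: 1.001
```

>>> drive_tool(
  commands="1 0 0 0.006 0; 1 0 0 0.01 0; 1 0 0 0.01 0",
)

```text
time_s: 9.4
position: [0.5599, 0.1286, 0.0052]
tool_rot: [103.8, 85.8, 102.3]
force: [-17.4, 1.4, 11.5]
width: 1.001
```

```bash
python3 - <<'E'
from h import *
cmd(.56,.13,.008,88.7)
b=snap('side','side3.png')
cv2.imwrite('pics/c4.png',cv2.resize(b[140:310,200:370,::-1],(560,560),interpolation=cv2.INTER_CUBIC))
E
```

```text
pos [0.5599 0.1286 0.0052] F [-17.4   1.4  11.5] t 9.4 w 1.0005043906958853
tool x,y,z axes
 [[-0.016  0.072 -0.997]
 [ 0.026  0.997  0.072]
 [ 1.    -0.024 -0.018]] 
y heading 88.53037960165685
cmd shares [-0.009  0.005  0.   ] twist deg -0.1696203983431559 share -0.002
```

View pics/c4.png

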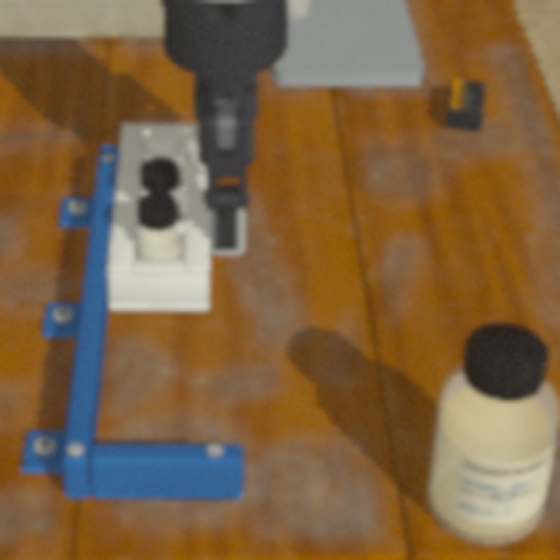

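>>> drive_tool(
  commands="1 0 0 -0.05 0; 1 0 0 -0.1 0; 1 -0.15 0 -0.1 0; 1 -0.35 0 -0.1 0; -1 -0.35 0 -0.1 0.1; -1 -0.35 0 -0.1 0.2; -1 -0.35 0 -0.1 0.3; -1 -0.35 0 -0.1 0.4",
)

```text
time_s: 10.25
position: [0.5378, 0.1218, 0.1118]
tool_rot: [128.3, 85.9, 92.2]
force: [-0.1, -0.7, -1.1]
width: 0.33
```

>>> drive_tool(
  commands="-1 0 0 0 1; -1 0 0 0 1; -1 0 0 0 1; -1 0 0 0 1; -1 0 0 0 1; -1 0 0 0 1; -1 0 0 0 1; -1 0 0 0 1",
)

```text
time_s: 11.05
position: [0.5377, 0.1219, 0.1115]
tool_rot: [-162.5, 85.9, 92.6]
force: [0.1, 0.1, -0.1]
width: 0.001
```

```bash
python3 - <<'E'
from h import *
cmd(.599,.0,.11,-1.3)
E
```

```text
pos [0.5377 0.1219 0.1115] F [ 0.1  0.1 -0.1] t 11.05 w 0.0006431021558626187
tool x,y,z axes
 [[-0.003  0.072 -0.997]
 [ 0.966 -0.256 -0.022]
 [-0.257 -0.964 -0.068]] 
y heading -14.835905267021575
cmd shares [-0.025  0.302  0.339] twist deg -13.535905267021576 share -0.15
```

>>> drive_tool(
  commands="-1 -0.02 0 0.15 -0.15; -1 -0.02 0.1 0.3 -0.15; -1 -0.025 0.3 0.34 -0.15; -1 -0.025 0.3 0.34 -0.15; -1 -0.025 0.3 0.34 -0.15; -1 -0.025 0.3 0.34 -0.15",
)

```text
time_s: 11.65
position: [0.5981, 0.0002, 0.1094]
tool_rot: [-174.5, 85.9, 94.4]
force: [-0.4, 0.4, 0.1]
width: -0.002
```

```bash
python3 - <<'E'
from h import *
cmd(.598,.0,.007,-1.3)
a=snap('top','top4.png');b=snap('side','side4.png')
cv2.imwrite('pics/c5.png',np.hstack([cv2.resize(a[130:330,170:370,::-1],(400,400)),cv2.resize(b[100:300,190:390,::-1],(400,400))]))
E
```

```text
pos [5.981e-01 2.000e-04 1.094e-01] F [-0.4  0.4  0.1] t 11.65 w -0.002273839252618846
tool x,y,z axes
 [[-0.006  0.072 -0.997]
 [ 1.    -0.018 -0.007]
 [-0.018 -0.997 -0.072]] 
y heading -1.032803343295637
cmd shares [0.34  0.002 0.025] twist deg 0.2671966567043569 share 0.003
```

View pics/c5.png

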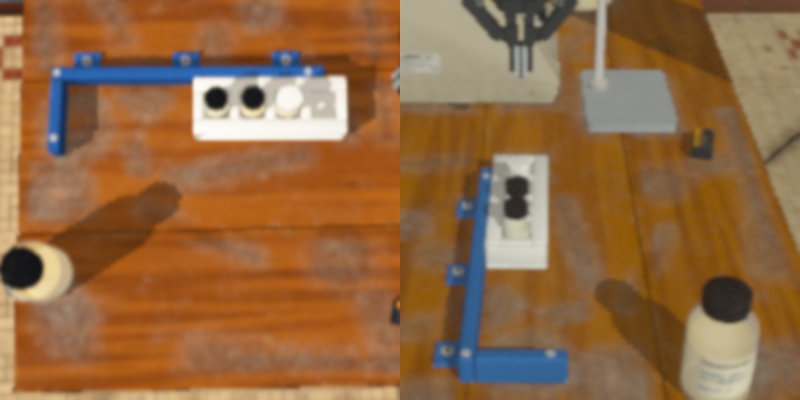

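>>> drive_tool(
  commands="-1 0.15 0 0.012 0; -1 0.3 0 0.025 0; -1 0.34 0 0.025 0; -1 0.34 0 0.025 0; -1 0.34 0 0.025 0",
)

```text
time_s: 12.25
position: [0.5982, 0.0006, 0.0089]
tool_rot: [-175.8, 85.9, 93.2]
force: [-0.7, 0.8, 0.3]
width: -0.004
```

>>> drive_tool(
  commands="-1 0.003 0 -0.04 0; -1 0.006 0 -0.08 0; -1 0.008 0.001 -0.105 0; -1 0.009 0.001 -0.13 0; -1 0.011 0.001 -0.155 0; -1 0.013 0.001 -0.18 0; -1 0.015 0.001 -0.205 0; -1 0.017 0.001 -0.23 0",
)

```text
time_s: 13.05
position: [0.5988, 0.0698, 0.0071]
tool_rot: [-174.5, 85.9, 94.5]
force: [0.2, -2.8, 2.4]
width: -0.0
```

```bash
python3 - <<'E'
from h import *
cmd(.602,.172,.007,-1.3)
E
```

```text
pos [0.5988 0.0698 0.0071] F [ 0.2 -2.8  2.4] t 13.05 w -0.00019493068788245798
tool x,y,z axes
 [[-0.006  0.072 -0.997]
 [ 1.    -0.018 -0.007]
 [-0.018 -0.997 -0.071]] 
y heading -1.0250319852097554
cmd shares [ 0.025  0.004 -0.34 ] twist deg 0.2749680147902467 share 0.003
```

Contact force is light and the rack is sliding along the rail. I'll carry on to just short of the stop.

>>> drive_tool(
  commands="-1 0.003 0 -0.035 0; -1 0.005 0.001 -0.07 0; -1 0.008 0.001 -0.105 0; -1 0.01 0.002 -0.14 0; -1 0.013 0.002 -0.175 0; -1 0.015 0.003 -0.21 0; -1 0.018 0.003 -0.245 0; -1 0.02 0.004 -0.28 0",
)

```text
time_s: 13.85
position: [0.6013, 0.1545, 0.007]
tool_rot: [-174.3, 85.9, 94.7]
force: [0.2, -1.5, -1.3]
width: 0.001
```

>>> drive_tool(
  commands="-1 0 0 -0.012 0; -1 0.001 0 -0.024 0; -1 0.002 0 -0.036 0; -1 0.003 0 -0.044 0; -1 0.003 0 -0.044 0",
)

```text
time_s: 14.35
position: [0.6018, 0.167, 0.0072]
tool_rot: [-174.6, 85.8, 94.4]
force: [0.4, -0.4, -0.4]
width: 0.003
```

>>> drive_tool(
  commands="-1 0 0 -0.008 0; -1 0.001 0 -0.014 0; -1 0.001 0 -0.014 0",
)

```text
time_s: 14.65
position: [0.602, 0.1711, 0.0073]
tool_rot: [-174.7, 85.9, 94.3]
force: [0.1, -1.3, -0.4]
width: 0.001
```

>>> drive_tool(
  commands="-1 0 0 -0.006 0; -1 0.001 0 -0.012 0; -1 0.001 0 -0.012 0",
)

```text
time_s: 14.95
position: [0.602, 0.1745, 0.0072]
tool_rot: [-174.7, 85.9, 94.3]
force: [0.1, -2.4, 0.4]
width: -0.003
```

>>> drive_tool(
  commands="-1 0 0 -0.006 0; -1 0.001 0 -0.012 0; -1 0.001 0 -0.012 0",
)

```text
time_s: 15.25
position: [0.6019, 0.1747, 0.0072]
tool_rot: [-174.3, 86.3, 94.6]
force: [-1.5, -13.8, 6.0]
width: 0.001
```

```bash
python3 - <<'E'
from h import *
cmd(.602,.172,.007,-1.3)
b=snap('side','side5.png');a=snap('top','top5.png')
cv2.imwrite('pics/c6.png',np.hstack([cv2.resize(a[130:230,170:270,::-1],(400,400)),cv2.resize(b[180:310,200:330,::-1],(400,400),interpolation=cv2.INTER_CUBIC)]))
E
```

```text
pos [0.6019 0.1747 0.0072] F [ -1.5 -13.8   6. ] t 15.25 w 0.0011465980579896218
tool x,y,z axes
 [[-0.005  0.065 -0.998]
 [ 1.    -0.02  -0.006]
 [-0.02  -0.998 -0.065]] 
y heading -1.1238127963039817
cmd shares [0.    0.    0.009] twist deg 0.17618720369601704 share 0.002
```

View pics/c6.png

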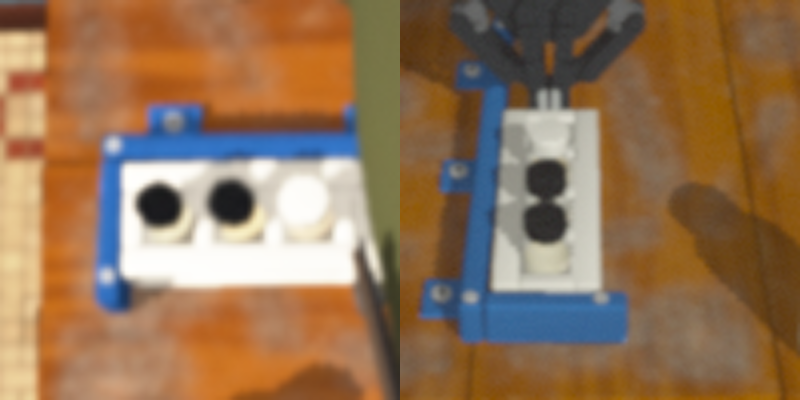

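The end is seated: the force rose to 13.8 N. I'll finish with a square press from the front.

>>> drive_tool(
  commands="-1 0 0 0.05 0; -1 0 0 0.1 0; -1 -0.15 0 0.1 0; -1 -0.3 0 0.1 0; -1 -0.4 0 0.1 0; -1 -0.4 -0.12 0.1 -0.1; -1 -0.4 -0.24 0.1 -0.2; -1 -0.4 -0.24 0.1 -0.3",
)

```text
time_s: 16.15
position: [0.5249, 0.1402, 0.1245]
tool_rot: [163.0, 85.8, 98.1]
force: [0.4, -0.2, -0.7]
width: -0.001
```

>>> drive_tool(
  commands="-1 0 0 0 -0.65; -1 0 0 0 -0.65; -1 0 0 0 -0.65; -1 0 0 0 -0.65; -1 0 0 0 -0.65; -1 0 0 0 -0.65; -1 0 0 0 -0.65; -1 0 0 0 -0.65",
)

```text
time_s: 16.95
position: [0.5301, 0.1407, 0.1251]
tool_rot: [101.1, 85.8, 94.4]
force: [-0.2, -0.6, -0.1]
width: -0.003
```

```bash
python3 - <<'E'
from h import *
cmd(.53,.255,.125,88.7)
E
```

```text
pos [0.5301 0.1407 0.1251] F [-0.2 -0.6 -0.1] t 16.95 w -0.0028614975493204964
tool x,y,z axes
 [[-0.006  0.073 -0.997]
 [ 0.118  0.99   0.072]
 [ 0.993 -0.117 -0.014]] 
y heading 83.22521357905535
cmd shares [ 0.028  0.377 -0.045] twist deg -5.474786420944653 share -0.061
```

>>> drive_tool(
  commands="1 0.01 0.1 -0.01 -0.06; 1 0.02 0.25 -0.03 -0.06; 1 0.03 0.375 -0.045 -0.06; 1 0.03 0.375 -0.045 -0.06; 1 0.03 0.375 -0.045 -0.06; 1 0.03 0.375 -0.045 -0.06; 1 0.03 0.375 -0.045 -0.06; 1 0.03 0.375 -0.045 -0.06",
)

```text
time_s: 17.75
position: [0.5301, 0.2535, 0.1243]
tool_rot: [95.8, 85.9, 94.4]
force: [0.4, 0.1, 0.5]
width: 0.998
```

```bash
python3 - <<'E'
from h import *
cmd(.53,.255,.008,88.7)
E
```

```text
pos [0.5301 0.2535 0.1243] F [0.4 0.1 0.5] t 17.75 w 0.9977409362643802
tool x,y,z axes
 [[-0.006  0.072 -0.997]
 [ 0.026  0.997  0.072]
 [ 1.    -0.025 -0.007]] 
y heading 88.52770892219299
cmd shares [ 0.387 -0.023  0.003] twist deg -0.17229107780701725 share -0.002
```

>>> drive_tool(
  commands="1 0.15 -0.01 0 0; 1 0.3 -0.02 0 0; 1 0.385 -0.023 0 0; 1 0.385 -0.023 0 0; 1 0.385 -0.023 0.03 0; 1 0.385 -0.023 0.06 0; 1 0.385 -0.023 0.085 0; 1 0.385 -0.023 0.095 0",
)

```text
time_s: 18.55
position: [0.5603, 0.2559, 0.0101]
tool_rot: [93.0, 85.8, 91.6]
force: [0.2, 0.6, -0.2]
width: 1.001
```

>>> drive_tool(
  commands="1 0 0 0.006 0; 1 0 0 0.012 0; 1 0 0 0.012 0",
)

```text
time_s: 18.85
position: [0.5608, 0.2553, 0.0084]
tool_rot: [96.2, 85.9, 94.9]
force: [-0.6, 0.6, 1.0]
width: 0.999
```

>>> drive_tool(
  commands="1 0 0 0.006 0; 1 0 0 0.01 0; 1 0 0 0.01 0",
)

```text
time_s: 19.15
position: [0.5634, 0.2552, 0.0081]
tool_rot: [96.9, 85.9, 95.6]
force: [-4.9, 1.0, 3.0]
width: 1.001
```

>>> drive_tool(
  commands="1 0 0 0.006 0; 1 0 0 0.01 0; 1 0 0 0.01 0",
)

```text
time_s: 19.45
position: [0.5636, 0.2553, 0.008]
tool_rot: [100.7, 85.8, 99.3]
force: [-12.9, 2.3, 8.9]
width: 1.0
```

>>> drive_tool(
  commands="1 0 0 -0.04 0; 1 0 0 -0.1 0; 1 -0.15 0 -0.12 0; 1 -0.3 0 -0.12 0; 1 -0.45 0 -0.12 0; 1 -0.45 -0.3 -0.12 0; 1 -0.45 -0.6 -0.12 0; 1 -0.45 -0.6 -0.12 0",
)

```text
time_s: 20.25
position: [0.5292, 0.0952, 0.1332]
tool_rot: [93.0, 85.9, 91.7]
force: [0.8, -0.4, -1.2]
width: 1.0
```

>>> drive_tool(
  commands="1 0 -0.3 0 0; 1 0 -0.5 0 0; 1 0 -0.5 0 0; 1 0 -0.5 0 0",
)

```text
time_s: 20.65
position: [0.5249, -0.0588, 0.1215]
tool_rot: [95.1, 86.1, 93.3]
force: [-0.9, 0.5, -0.4]
width: 0.998
```

```bash
python3 - <<'E'
from h import *
a=snap('top','top6.png');b=snap('side','side6.png')
cv2.imwrite('pics/c7.png',np.hstack([cv2.resize(a[140:290,165:315,::-1],(400,400),interpolation=cv2.INTER_CUBIC),cv2.resize(b[180:310,200:330,::-1],(400,400),interpolation=cv2.INTER_CUBIC)]))
im=cv2.imread('pics/top6.png'); hsv=cv2.cvtColor(im,cv2.COLOR_BGR2HSV)
roi=np.zeros(im.shape[:2],np.uint8); roi[160:215,195:300]=255
m=cv2.inRange(hsv,(0,0,150),(180,70,255))&roi
ys,xs=np.nonzero(m)
def f(A): return cv2.fitLine(A.astype(np.float32),cv2.DIST_HUBER,0,.01,.01).ravel()
c=[(x,max(ys[xs==x])+.5) for x in range(215,275)]
l=f(onz('top',c,0)[:,:2]); print('front bottom edge',l,'deg',np.degrees(np.arctan2(-l[0],l[1])))
print('x extent row185',xs[ys==185].min(),xs[ys==185].max(), onz('top',[[xs[ys==185].min()-.5,185]],.033),onz('top',[[xs[ys==185].max()+.5,185]],.033))
print('bottle',onz('top',[[181,264]],.11),env.get_state()['time_s'])
E
```

```text
front bottom edge [0.03014163 0.99954563 0.5739764  0.23594996] deg -1.7272497
x extent row185 200 276 [[0.60183359 0.3450824  0.033     ]] [[0.59663731 0.18159929 0.033     ]]
bottle [[0.43243423 0.35970943 0.11      ]] 20.75
```

View pics/c7.png

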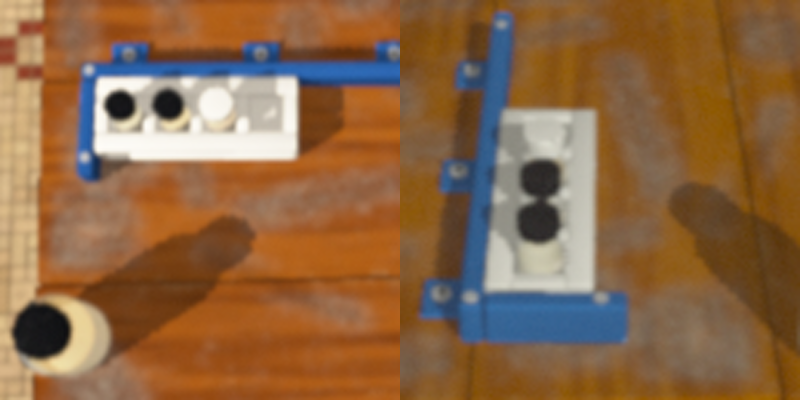

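```bash
python3 -c "
from h import *
print(env.close_job())"
```

```text
the job is handed in; nothing more can be done
None
```

I pushed the rack into the blue corner with the outside of the fingers and handed the job in at about 21 s. No verdict was reported.

**How it was pushed:** I pushed it to the back rail with the open fingers, then along the rail to the end stop with the closed fingers. A last square press from the front closed a gap of a few millimetres that the final pictures showed had opened at the rail.

**Last checks:**
- **Contact:** the push force rose to about 13 to 14 N at both the end stop and the back rail.
- **Position:** in the last pictures the rack looks flush on both faces. Its front edge was at -1.7°, against about -1.1° to -2.0° for the dock rail in the first picture, so parallel within what I could measure. I did not recheck the end-stop contact by force after the final front press, only by picture.
- **Vials:** all three were standing in the rack.
- **Bystanders:** the bottle looked unmoved in the last picture. The battery and the amber vial were not measured again. The battery looked in place earlier, in the pictures after the back-rail push, and the arm did not go near the amber vial.

**What went wrong:** joint 6 reached its range limit on the way in, which left the tool tilted about 4° for the whole job. It caused no visible trouble, so I left it.

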